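# Charge the packing column

### The job

Lift the loose steel lid off the funnel of the glass column by its knob and set it down gently, knob up, wholly on the lab jack's platform. Then pour the four ceramic balls from the steel scoop through the funnel into the column, and stand the empty scoop back down on the bench. Leave the flask, the amber bottle, the measuring cylinder and the beaker where they are.

Things in the scene. Friction and masses are not known exactly. Their poses are not given: they have to be found in the camera images.
- column: Fixed upright glass tube (60 mm outside, bore 50, floor 10 mm above the bench) on a 110 mm round foot, with a wide steel funnel on top: a cone from 85 to 130 mm height, then an upright collar, 120 mm outside and 112 inside, up to the rim at 155 mm. Origin: on the bench at the tube's axis, z up. Its place varies.
- funnel_mouth (a point): Centre of the funnel's mouth, level with the rim, 155 mm above the bench.
- lid: Loose round steel lid, 0.15 to 0.31 kg: disc 130 mm across, 5 mm thick, with a 96 mm round plug 6 mm deep below it that sits loosely in the funnel's collar, and a black knob on top. Origin: centre of the plug's underside, z up; disc top at z = 11 mm. At the start the disc lies on the funnel's rim (origin 149 mm above the bench).
- lid_knob (a point): On the lid's axis in the knob's head, where to grip it from above: 35 mm above the lid's origin. The head is a cylinder 32 mm across, from 21 to 45 mm above the lid's origin, on a stem 18 mm across (11 to 21 mm).
- jack: Fixed steel scissor lab jack on one side of the column; flat platform 180 mm (its x) by 160 mm (its y), top 80 mm above the bench; four-armed screw knob below its -x edge. Origin: on the bench under the platform's centre. It does not move under load. The jack and the scoop change sides.
- jack_top (a point): Centre of the platform's top face, axes as the jack's, z up.
- scoop: Loose open-fronted steel scoop, 0.16 to 0.26 kg, standing on the bench, mouth roughly towards the robot, holding the balls. Trough 64 mm wide, walls 3 mm thick and 35 high at back and sides. Origin: on its underside; x points out of the mouth, z up. Floor flat from x = -53 to 15 mm (top at z = 3 mm), then ramps up 12.5 degrees to the lip at x = 60 mm.
- scoop_handle (a point): Where to grip the scoop, from above and closing along its y: x = -84, y = 0, z = 42 mm in the scoop's frame, in an aluminium block behind the back wall, 16 mm thick (y), x = -108 to -52 mm, z = 24 to 58 mm.
- scoop_lip (a point): Middle of the scoop's pouring lip: x = 60, y = 0, z = 13 mm in the scoop's frame. Level, the ramp keeps the balls in; they roll out over the lip when the mouth is tipped down well over 13 degrees (40 to 50 empties it).
- ball0_center (a point): Centre of ceramic ball 1 of 4, 22 mm across, 14 g, at the start in the scoop.
- ball1_center (a point): Centre of ceramic ball 2 of 4, 22 mm across, 14 g, at the start in the scoop.
- ball2_center (a point): Centre of ceramic ball 3 of 4, 22 mm across, 14 g, at the start in the scoop.
- ball3_center (a point): Centre of ceramic ball 4 of 4, 22 mm across, 14 g, at the start in the scoop.
- flask: round-bottomed glass flask, 86 mm across and 142 mm tall, in a 90 mm cork ring, near the far side of the board. Loose bystander; origin at the centre of its underside.
- reagent: amber bottle with black cap, 72 mm across, 150 mm tall, near the far side of the board. Loose bystander; origin at the centre of its underside.
- cylinder: slim clear measuring cylinder, 34 mm across on a 72 mm foot, 153 mm tall. Loose bystander; origin at the centre of its underside.
- beaker: empty glass beaker, 70 mm across, 85 mm tall. Loose bystander; origin at the centre of its underside.
Mind the look-alikes: they are no part of the job. Leave any brown look-alike of the lid alone. Leave any turquoise look-alike of the scoop alone.

How it is judged:
By the outcome, as a careful person would: the job done as asked, in the order asked, and still so for the second after the job is handed in, with the robot touching nothing.
It also fails if it takes over 67 s, if anything falls off the work surface, if the arm or the gripper's body presses on something with over 40 N, if the wrist force passes 120 N, or if a joint passes its speed limit or range.

### The arm

A 7-joint arm with a two-finger parallel gripper is mounted at the origin on the work surface. World frame = base frame: x ahead of the robot, y to its left, z up, the work surface at z = 0. Lengths are in m, angles in rad, forces in N, time in s.
With the tool pointing down it reaches from about 0.35 to 0.9 m from the base axis. Payload 8.1 kg.
Tool frame: the origin (TCP) lies on the centre line of the jaws, within the pads' length; the fingertips stand 19 mm ahead of it and the grasp point (between the pads) is the TCP (arm.tip_reach is the distance from the TCP to the fingertips, in m); z points along the fingers, y is the line along which they close (so a half turn about z gives the same grasp; the last joint's range is limited). The gripper opens to 92 mm and grips with 3 to 60 N. Pads are 19 mm wide; open, the fingers measure 130 mm over their backs; the gripper's body (75 mm by 190 mm) begins 47 mm behind the grasp point.
Start: joints at [1.094, 0.434, 0.025, 1.573, -0.012, 1.134, -0.075], TCP at [0.228, -0.582, 0.246] pointing down, gripper open.
Joint ranges: [-2.62, 2.62], [-0.44, 2.09], [-1.27, 1.32], [0.08, 2.57], [-1.32, 4.46], [0.12, 2], [-2.74, 2.74]. Speed limits (rad/s): [2.22, 2.22, 3.01, 3.01, 3.14, 3.14, 3.14].

### API

Orientations are given as a rotation vector (axis times angle).
In Python, from cell import arm gives the robot as it stands.
- The arm moves only by the tool arm_command, never from a script. Its argument "targets" is a list that holds one entry, the list of rows, each a list of 6 numbers: the shift along the tool's x, y, z in m, then the turn, a rotation vector about the tool's x, y, z in rad. A call has 1 to 10 rows; each row shifts and turns the commanded pose from where the row before left it, along the tool's axes as they then stand; what a row does not reach is not made up. A row lasts 1/8 s, in which the tool goes at most 62.5 mm and 10.7 degrees, less where a joint would pass 70% of its speed; a pose out of reach is approached as far as the arm can. A call with a gripper value outside its range is refused whole. "jaw" is the finger opening in m, from 0 to 0.0918, set as the call begins (left out, the last holds). The fingers move at their own pace and stop on an object; "newtons" is the grip in N (left out, the last holds). Time passes only in rows, so rows that do not move let the fingers close. It gives the time, the measured TCP pose, the force, the opening and the grip force at its end, in the units of the state.
- arm.observe(): the state, without advancing time (a new reading comes with each control period).
- arm.get_image(name): name is "scene" or "top"; returns a dict with "pixels" (400x640x3 uint8, red, green, blue), "z_map" (400x640 float32, m along the optical axis (not along the pixel's ray), 0 where there is no reading), "fx", "fy", "cx", "cy" (pixels), "xyz" and "rotation" of the camera in the world. Camera axes: x right, y down, z forward; pixel columns grow to the right and rows downward; lengths in m; the calibration is good to about 2 mm. A picture is of the moment at which its call begins.
- arm.sign_off(): hands the job in; it is judged then, once.
The state is a dict: "clock": time; "joints": joint angles; "dq": joint speeds; "joint_efforts": joint torques, N m; "position": TCP position; "ee_rot": TCP orientation; "force": force on the tool from outside, world axes, zero at the start; "ft_torque": the same for the moment, N m; "width": opening from 0.0 (shut) to 1.0 (fully open); "gripper_force": force on a finger pad.
Only numpy, scipy, OpenCV 4.12 (cv2) and the standard library are available. Lean on these libraries where they do the work, as an engineer would, in place of code of your own. Each camera call takes 0.05 s, during which the arm holds its last target. There are 200 camera calls.

## Working session

There is one attempt and no reset: what is moved stays moved. The work goes in short steps, Python scripts to look and compute and a tool call to move; the robot and the scene stay as the last step left them, time stands still between calls to the robot, and variables do not carry over. Pictures are saved under pics/ and viewed, at most 10 in all, crops included, and the job is handed in when it is done.

Besides the shell and the picture viewer there is one more tool, called as name(argument=value, ...) on one line, values as JSON. arm_command: Moves the arm, as the interface text tells. Its arguments: {"type":"object","properties":{"targets":{"type":"array","items":{"type":"array","items":{"type":"array","items":{"type":"number"}}}},"jaw":{"type":"number"},"newtons":{"type":"number"}},"required":["targets"]}

```bash
ls; mkdir -p pics; python3 - <<'E'
from cell import arm
import cv2,numpy as np
for n in("scene","top"):
    d=arm.get_image(n); cv2.imwrite(f"pics/{n}0.png",d["pixels"][:,:,::-1]); np.savez(f"{n}0.npz",**d)
    print(n,d["fx"],d["fy"],d["cx"],d["cy"],d["xyz"],d["rotation"])
s=arm.observe();print(s)
E
```

```text
pics
scene 437.13029762375135 437.13029762375135 328.6598917153319 202.04163763287553 [ 0.97928468 -0.41098766  1.08536377] [-2.34356236 -0.99369857  0.343863  ]
top 404.2846854160319 404.2846854160319 317.11494103362423 188.95619328163514 [0.32210835 0.03532717 1.21239956] [-2.16986872  2.13979024 -0.16499765]
{'clock': 0.1, 'joints': array([ 1.09438043,  0.43514478,  0.02497023,  1.57399028, -0.01161938,
        1.13395806, -0.07512545]), 'dq': array([-0.00015935, -0.00105953, -0.00022787, -0.00393994,  0.0006591 ,
        0.00083213, -0.0009505 ]), 'joint_efforts': array([ 2.01355972e-03, -6.69130683e+01,  9.87266712e-01, -3.15150797e+01,
       -6.05274271e-02,  3.74198228e-02,  4.67561017e-05]), 'position': array([ 0.22804357, -0.58147049,  0.24503478]), 'ee_rot': array([-3.08562081e+00, -5.83378584e-01,  5.56561354e-04]), 'force': array([ 0.81838616, -0.89177786, -0.54480772]), 'ft_torque': array([0.04145616, 0.01653564, 0.02978299]), 'gripper_force': 0.0, 'width': 1.0023427788285415}
```

View pics/scene0.png

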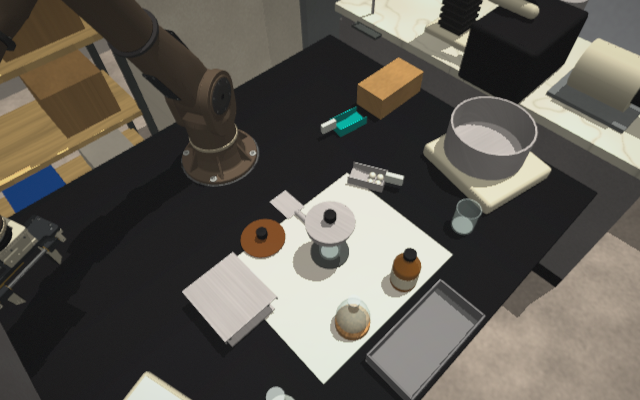

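View pics/top0.png

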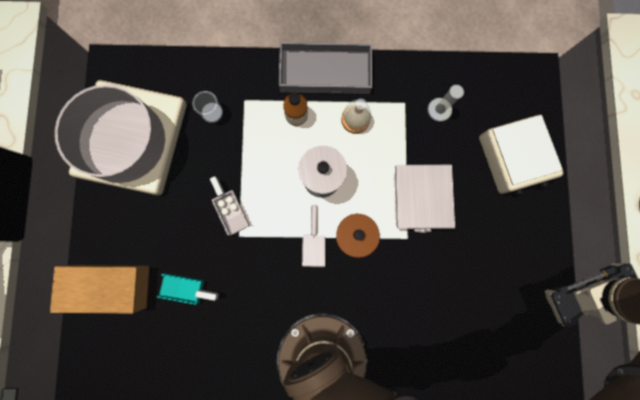

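The scene picture shows the steel lid on the funnel at (330,222), the brown look-alike lid at (262,238), the jack at (230,297), the scoop with balls at (372,178) and the turquoise look-alike at (347,122). The top picture shows the same things: steel lid (323,170), brown lid (358,235), jack (425,197), scoop with four balls (229,208), handle at (217,186) and mouth towards the robot, turquoise scoop (187,290), and a flat grey trowel at (314,245).

- **Lid:** the candidates are the grey one at (323,170), on the funnel, and the brown one at (358,235). The grey one fits because it is steel and sits on the column.
- **Scoop:** the candidates are the grey one at (229,208), the turquoise one at (187,290) and the trowel at (314,245). The one at (229,208) fits because it is steel and holds the balls.

An enlarged crop will confirm both.

```bash
cat > h.py <<'E'
import numpy as np,cv2
from scipy.spatial.transform import Rotation as R
def load(n): return dict(np.load(n))
def cloud(d):
    z=d["z_map"]; v,u=np.mgrid[:z.shape[0],:z.shape[1]]
    c=np.stack([(u-d["cx"])/d["fx"]*z,(v-d["cy"])/d["fy"]*z,z],-1)
    return c@R.from_rotvec(d["rotation"]).as_matrix().T+d["xyz"]
def ray(d,u,v,h):
    r=R.from_rotvec(d["rotation"]).as_matrix()@np.array([(u-d["cx"])/d["fx"],(v-d["cy"])/d["fy"],1])
    return d["xyz"]+r*(h-d["xyz"][2])/r[2]
def pix(d,p):
    c=R.from_rotvec(d["rotation"]).as_matrix().T@(np.asarray(p)-d["xyz"])
    return c[0]/c[2]*d["fx"]+d["cx"],c[1]/c[2]*d["fy"]+d["cy"]
E
python3 - <<'E'
from h import *
t=load("top0.npz");s=load("scene0.npz")
for n,d,box in(("top",t,dict(lid=(290,360,135,210),jack=(385,465,155,240),scoop=(205,255,172,240),brown=(330,385,210,262))),("scene",s,dict(lid=(298,362,195,250),jack=(175,285,245,350),scoop=(335,410,155,200)))):
    P=cloud(d)
    for k,(a,b,c,e) in box.items():
        Q=P[c:e,a:b].reshape(-1,3)
        if k=="lid":
            for lo,hi in((.15,.17),(.18,.21)):
                q=Q[(Q[:,2]>lo)&(Q[:,2]<hi)]; (cx,cy),r=cv2.minEnclosingCircle(q[:,:2].astype(np.float32)); print(n,k,lo,len(q),np.median(q,0),q.mean(0),(cx,cy),r)
        elif k=="jack":
            q=Q[(Q[:,2]>.07)&(Q[:,2]<.09)]; print(n,k,np.median(q[:,2]),cv2.minAreaRect(q[:,:2].astype(np.float32)))
        elif k=="scoop":
            q=Q[(Q[:,2]>.012)&(Q[:,2]<.08)]; print(n,k,np.percentile(q[:,2],[50,99]),cv2.minAreaRect(q[:,:2].astype(np.float32)))
            q=Q[(Q[:,2]>.045)&(Q[:,2]<.07)]; print("handle",len(q),q.mean(0),cv2.minAreaRect(q[:,:2].astype(np.float32)))
        else: print(n,k,np.percentile(Q[:,2],[5,50,99]))
c=cv2.resize(t["pixels"][130:310,150:470,::-1],None,fx=2.5,fy=2.5,interpolation=cv2.INTER_CUBIC)
cv2.imwrite("pics/crop.png",c)
E
```

```text
top lid 0.15 1710 [0.52369212 0.00832972 0.16028302] [0.52496981 0.00846235 0.16029084] (0.5260517597198486, 0.008380708284676075) 0.0649867057800293
top lid 0.18 124 [0.52481105 0.00866834 0.19371628] [0.52459475 0.0085408  0.19332922] (0.5256025195121765, 0.008316355757415295) 0.01588192768394947
top jack 0.08005553969414358 ((0.4652099907398224, -0.2845294177532196), (0.18366718292236328, 0.16152216494083405), 0.6835988759994507)
top scoop [0.02626326 0.06190765] ((0.4415242671966553, 0.2858026623725891), (0.16747580468654633, 0.06439591944217682), 27.08504867553711)
handle 120 [0.49102266 0.31011537 0.05713298] ((0.49155908823013306, 0.31064191460609436), (0.05590419843792915, 0.01656539924442768), 29.330354690551758)
top brown [-0.0023263   0.00766124  0.04709245]
scene lid 0.15 1550 [ 5.33212872e-01 -3.04666472e-04  1.58712203e-01] [0.52978167 0.00330785 0.15863877] (0.526457667350769, 0.006238906644284725) 0.06579654663801193
scene lid 0.18 132 [0.52931927 0.00431546 0.19178157] [0.5286545  0.00444144 0.1906825 ] (0.5269548296928406, 0.00658224755898118) 0.01667696423828602
scene jack 0.07887690950489501 ((0.4679635763168335, -0.28593552112579346), (0.18255528807640076, 0.16056151688098907), 0.917658805847168)
scene scoop [0.02700874 0.05816136] ((0.4428267478942871, 0.28360480070114136), (0.1678229421377182, 0.07033921033143997), 26.675535202026367)
handle 114 [0.49402271 0.30712217 0.05345649] ((0.4925503432750702, 0.3087087571620941), (0.05615894868969917, 0.020948156714439392), 25.299562454223633)
```

View pics/crop.png

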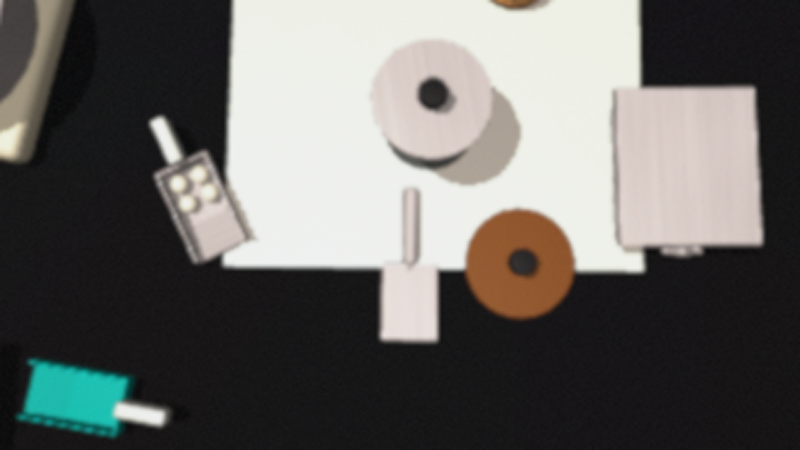

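The crop confirms both. The steel lid is at crop (433,93) and the brown lid, at (520,262), is a look-alike. The steel scoop with four balls is at (200,205), handle up-left and mouth down-right. The turquoise scoop (80,400) and the empty trowel (410,290) are not wanted.

Next I go over the lid.

arm_command(targets=[[[0.02,-0.018,-0.01,0,0,0],[0.04,-0.036,-0.01,0,0,0],[0.045,-0.04,-0.005,0,0,0],[0.045,-0.04,0,0,0,0],[0.045,-0.04,0,0,0,0],[0.045,-0.04,0,0,0,0],[0.045,-0.04,0,0,0,0],[0.045,-0.04,0,0,0,0],[0.045,-0.04,0,0,0,0],[0.04,-0.036,0,0,0,0]]], jaw=0.0918)

```text
clock: 1.35
position: [0.48, -0.0838, 0.2707]
ee_rot: [-3.087, -0.585, 0.0]
force: [0.6, -0.9, -0.9]
width: 0.996
gripper_force: 0.0
```

```bash
cat > d.py <<'E'
# d.py x y z [scoopyaw_deg tilt_deg sgn]: shift in tool axes (and turn about them) from the measured pose
import sys,numpy as np
from h import *
from cell import arm
s=arm.observe(); p=s["position"]; r=R.from_rotvec(s["ee_rot"])
a=[float(x) for x in sys.argv[1:]]
print("t %.2f"%s["clock"],"pos",p.round(4),"shift",r.inv().apply(np.array(a[:3])-p).round(4),"toolx",r.as_matrix()[:,0].round(3),"z",r.as_matrix()[:,2].round(3),"q",s["joints"].round(3),"F",s["force"].round(1),"w",round(s["width"]*.0918,4),"g",round(s["gripper_force"],1))
if len(a)>3:
    g=a[5] if len(a)>5 else 1
    T=R.from_euler("zy",[a[3],a[4]],degrees=True)*R.from_euler("x",180,degrees=True)*R.from_euler("z",0 if g>0 else 180,degrees=True)
    print("turn",(r.inv()*T).as_rotvec().round(4))
E
python3 d.py .526 .008 .184
```

```text
t 1.35 pos [ 0.48   -0.0838  0.2707] shift [ 0.0764 -0.0686  0.0867] toolx [0.931 0.366 0.   ] z [-0.  0. -1.] q [ 0.318  0.211 -0.303  1.842  0.07   1.099 -1.207] F [ 0.6 -0.9 -0.9] w 0.0914 g 0.0
```

arm_command(targets=[[[0.04,-0.036,0,0,0,0],[0.0275,-0.025,0,0,0,0],[0.009,-0.008,0.02,0,0,0],[0,0,0.03,0,0,0],[0,0,0.02,0,0,0],[0,0,0,0,0,0],[0,0,0,0,0,0]]])

```text
clock: 2.22
position: [0.5259, 0.0063, 0.2014]
ee_rot: [3.087, 0.583, 0.001]
force: [0.5, -0.3, 0.1]
width: 0.998
gripper_force: 0.0
```

```bash
python3 d.py .526 .008 .184
```

```text
t 2.23 pos [0.5259 0.0063 0.2014] shift [ 0.0007 -0.0015  0.0174] toolx [0.931 0.365 0.001] z [ 0.001  0.    -1.   ] q [ 0.152  0.345 -0.342  1.85   0.139  0.969 -1.448] F [ 0.5 -0.3  0.1] w 0.0916 g 0.0
```

arm_command(targets=[[[0.0005,-0.001,0.009,0,0,0],[0,0,0.008,0,0,0],[0,0,0,0,0,0]]])

```text
clock: 2.6
position: [0.5251, 0.0073, 0.183]
ee_rot: [-3.087, -0.584, 0.002]
force: [0.9, 0.2, -0.0]
width: 1.004
gripper_force: 0.0
```

arm_command(targets=[[[0,0,0,0,0,0],[0,0,0,0,0,0],[0,0,0,0,0,0],[0,0,0,0,0,0],[0,0,0,0,0,0],[0,0,0,0,0,0]]], jaw=0.02, newtons=35)

```text
clock: 3.35
position: [0.5256, 0.0074, 0.1837]
ee_rot: [3.087, 0.584, 0.0]
force: [0.2, -0.6, 0.2]
width: 0.394
gripper_force: 0.0
```

```bash
python3 d.py .526 .008 .184
```

```text
t 3.35 pos [0.5256 0.0074 0.1837] shift [ 0.0006 -0.0005 -0.0003] toolx [0.931 0.365 0.   ] z [ 0. -0. -1.] q [ 0.146  0.365 -0.34   1.871  0.149  0.93  -1.46 ] F [ 0.2 -0.6  0.2] w 0.0361 g 0.0
```

Still closing, so I wait, then lift.

arm_command(targets=[[[0,0,0,0,0,0],[0,0,0,0,0,0],[0,0,0,0,0,0]]])

```text
clock: 3.72
position: [0.5256, 0.0074, 0.1837]
ee_rot: [-3.087, -0.584, 0.0]
force: [-0.1, 1.3, 0.5]
width: 0.341
gripper_force: 35.0
```

arm_command(targets=[[[0,0,-0.004,0,0,0],[0,0,-0.01,0,0,0],[0,0,-0.02,0,0,0],[0,0,-0.02,0,0,0],[0,0,-0.01,0,0,0],[0,0,0,0,0,0],[0,0,0,0,0,0]]])

```text
clock: 4.6
position: [0.5252, 0.0073, 0.2471]
ee_rot: [3.087, 0.584, -0.001]
force: [-1.5, -0.2, -2.4]
width: 0.344
gripper_force: 35.0
```

```bash
python3 d.py .466 -.285 .16
```

```text
t 4.60 pos [0.5252 0.0073 0.2471] shift [-0.1617  0.2505  0.0872] toolx [ 0.931  0.365 -0.001] z [-0.001 -0.    -1.   ] q [ 0.159  0.3   -0.348  1.789  0.115  1.073 -1.428] F [-1.5 -0.2 -2.4] w 0.0316 g 35.0
```

arm_command(targets=[[[-0.01,0.016,0,0,0,0],[-0.02,0.031,0,0,0,0],[-0.025,0.039,0,0,0,0],[-0.025,0.039,0,0,0,0],[-0.025,0.039,0,0,0,0],[-0.025,0.039,0.01,0,0,0],[-0.02,0.031,0.02,0,0,0],[-0.0115,0.0165,0.03,0,0,0],[0,0,0.03,0,0,0],[0,0,0.015,0,0,0]]])

```text
clock: 5.85
position: [0.4655, -0.2843, 0.1405]
ee_rot: [-3.085, -0.583, 0.004]
force: [0.7, 0.6, -1.5]
width: 0.338
gripper_force: 35.0
```

arm_command(targets=[[[0,0,0.008,0,0,0],[0,0,0,0,0,0],[0,0,0,0,0,0]]])

```text
clock: 6.22
position: [0.4674, -0.2848, 0.1356]
ee_rot: [3.086, 0.584, 0.002]
force: [0.6, 0.2, -1.6]
width: 0.341
gripper_force: 35.0
```

```bash
python3 d.py .466 -.285 .115; python3 - <<'E'
from h import *
from cell import arm
d=arm.get_image("scene"); np.savez("s1.npz",**d)
cv2.imwrite("pics/s1.png",cv2.resize(d["pixels"][180:380,150:400,::-1],None,fx=2.4,fy=2.4))
E
```

```text
t 6.22 pos [ 0.4674 -0.2848  0.1356] shift [-0.0014 -0.0004  0.0206] toolx [0.931 0.366 0.001] z [ 0.001 -0.001 -1.   ] q [ 0.598  0.44  -0.2    1.881  0.115  0.83  -0.857] F [ 0.6  0.2 -1.6] w 0.0313 g 35.0
```

View pics/s1.png

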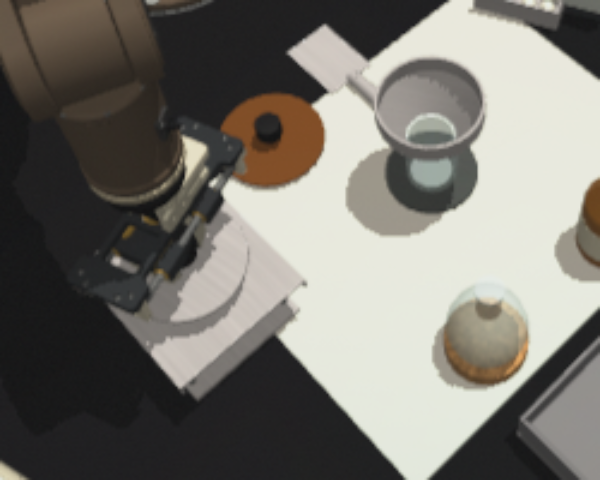

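The lid hangs level in the gripper over the platform at crop (180,270), the funnel is open at (430,105), and the bystanders are untouched. I lower gently.

arm_command(targets=[[[-0.001,0,0.008,0,0,0],[0,0,0.006,0,0,0],[0,0,0.003,0,0,0],[0,0,0.001,0,0,0],[0,0,0,0,0,0],[0,0,0.001,0,0,0],[0,0,0,0,0,0]]])

```text
clock: 7.15
position: [0.4658, -0.2852, 0.1158]
ee_rot: [3.087, 0.584, 0.0]
force: [-0.9, 1.3, -2.1]
width: 0.341
gripper_force: 35.0
```

arm_command(targets=[[[0,0,0.001,0,0,0],[0,0,0,0,0,0],[0,0,0,0,0,0]]])

```text
clock: 7.52
position: [0.4658, -0.2852, 0.1147]
ee_rot: [3.087, 0.584, 0.0]
force: [0.4, 0.3, -2.2]
width: 0.342
gripper_force: 35.0
```

arm_command(targets=[[[0,0,0.001,0,0,0],[0,0,0,0,0,0],[0,0,0,0,0,0]]])

```text
clock: 7.9
position: [0.4658, -0.2852, 0.1147]
ee_rot: [3.087, 0.583, 0.0]
force: [-4.3, 1.8, 8.8]
width: 0.341
gripper_force: 35.0
```

Contact. I release with a slow opening and then rise.

arm_command(targets=[[[0,0,0,0,0,0],[0,0,0,0,0,0],[0,0,0,0,0,0],[0,0,0,0,0,0],[0,0,0,0,0,0]]], jaw=0.075)

```text
clock: 8.52
position: [0.4658, -0.2851, 0.1136]
ee_rot: [-3.087, -0.584, 0.0]
force: [-0.1, -0.1, -0.3]
width: 0.8
gripper_force: 0.0
```

arm_command(targets=[[[0,0,-0.01,0,0,0],[0,0,-0.03,0,0,0],[0,0,-0.04,0,0,0],[0,0,-0.04,0,0,0],[0,0,-0.04,0,0,0],[0,0,0,0,0,0]]])

```text
clock: 9.28
position: [0.4674, -0.2858, 0.2777]
ee_rot: [3.083, 0.583, 0.008]
force: [-0.2, -0.6, -0.3]
width: 0.818
gripper_force: 0.0
```

```bash
python3 d.py .495 .312 .25 207 0 -1;python3 d.py .495 .312 .042 207 0 1
```

```text
t 9.28 pos [ 0.4674 -0.2858  0.2777] shift [ 0.2438 -0.5466  0.026 ] toolx [0.931 0.365 0.004] z [ 0.006 -0.003 -1.   ] q [ 0.615  0.293 -0.212  1.708  0.067  1.141 -0.813] F [-0.2 -0.6 -0.3] w 0.0751 g 0.0
turn [ 0.0054 -0.0042 -0.0976]
t 9.28 pos [ 0.4674 -0.2858  0.2777] shift [ 0.2429 -0.5477  0.234 ] toolx [0.931 0.365 0.004] z [ 0.006 -0.003 -1.   ] q [ 0.615  0.293 -0.212  1.708  0.067  1.141 -0.813] F [-0.2 -0.6 -0.3] w 0.0751 g 0.0
turn [-0.0064 -0.0082  3.044 ]
```

arm_command(targets=[[[0.01,-0.022,0,0,0,0],[0.0185,-0.0415,0,0,0,0],[0.02,-0.045,0,0,0,0],[0.02,-0.045,0,0,0,0],[0.02,-0.045,0,0,0,0],[0.02,-0.045,0,0,0,0],[0.02,-0.045,0,0,0,0],[0.02,-0.045,0,0,0,0],[0.02,-0.045,0,0,0,0],[0.02,-0.045,0,0,0,0]]])

```text
clock: 10.52
position: [0.4862, 0.1792, 0.2733]
ee_rot: [3.087, 0.583, -0.001]
force: [0.1, -0.8, -0.3]
width: 0.819
gripper_force: 0.0
```

arm_command(targets=[[[0.02,-0.045,0,0,0,0],[0.02,-0.045,0,0,0,0],[0.012,-0.03,0,0,0,-0.05],[0,0,0,0,0,-0.048],[0,0,0,0,0,0],[0,0,0,0,0,0]]])

```text
clock: 11.28
position: [0.4913, 0.3079, 0.2734]
ee_rot: [3.055, 0.731, -0.001]
force: [1.1, -0.5, 0.4]
width: 0.819
gripper_force: 0.0
```

```bash
python3 - <<'E'
from h import *
from cell import arm
d=arm.get_image("top"); np.savez("t2.npz",**d)
P=cloud(d)
Q=P[155:240,370:470].reshape(-1,3);q=Q[(Q[:,2]>.087)&(Q[:,2]<.1)];print("lid",len(q),cv2.minEnclosingCircle(q[:,:2].astype(np.float32)),np.percentile(q[:,2],[2,50,98]))
Q=P.reshape(-1,3);
E
python3 d.py .495 .312 .042 207 0 -1
```

```text
lid 1483 ((0.4666188359260559, -0.2845764756202698), 0.06503215432167053) [0.08747687 0.09102028 0.0955974 ]
t 11.32 pos [0.4914 0.3079 0.2736] shift [ 0.0052 -0.0021  0.2316] toolx [ 0.892  0.453 -0.   ] z [-0.    -0.001 -1.   ] q [-0.275  0.395 -0.525  1.613  0.209  1.191 -1.946] F [0.9 0.2 0.7] w 0.0748 g 0.0
turn [ 0.0004  0.0003 -0.0014]
```

The lid lies flat and centred on the platform. Now I descend over the handle.

arm_command(targets=[[[0.003,-0.001,0.02,0,0,0],[0.002,-0.001,0.04,0,0,0],[0,0,0.045,0,0,0],[0,0,0.04,0,0,0],[0,0,0.03,0,0,0],[0,0,0.015,0,0,0],[0,0,0,0,0,0],[0,0,0,0,0,0]]])

```text
clock: 12.32
position: [0.4955, 0.3132, 0.085]
ee_rot: [-3.054, -0.733, -0.003]
force: [-0.9, 0.0, -0.3]
width: 0.812
gripper_force: 0.0
```

```bash
python3 d.py .495 .312 .042 207 0 -1
```

```text
t 12.32 pos [0.4955 0.3132 0.085 ] shift [-0.0011  0.0008  0.043 ] toolx [0.891 0.454 0.002] z [ 0.002  0.001 -1.   ] q [-0.336  0.595 -0.458  1.811  0.349  0.814 -2.067] F [-0.9  0.  -0.3] w 0.0746 g 0.0
turn [-0.0003 -0.0019  0.0001]
```

arm_command(targets=[[[-0.001,0.001,0.02,0,0,0],[0,0,0.015,0,0,0],[0,0,0.007,0,0,0],[0,0,0,0,0,0],[0,0,0,0,0,0]]])

```text
clock: 12.95
position: [0.4946, 0.3117, 0.0422]
ee_rot: [-3.054, -0.734, -0.001]
force: [0.2, -0.5, 0.8]
width: 0.816
gripper_force: 0.0
```

arm_command(targets=[[[0,0,0,0,0,0],[0,0,0,0,0,0],[0,0,0,0,0,0],[0,0,0,0,0,0],[0,0,0,0,0,0],[0,0,0,0,0,0],[0,0,0,0,0,0],[0,0,0,0,0,0]]], jaw=0.005, newtons=20)

```text
clock: 13.95
position: [0.4943, 0.3114, 0.0417]
ee_rot: [-3.054, -0.734, -0.0]
force: [0.5, -0.2, -0.7]
width: 0.175
gripper_force: 19.9
```

```bash
python3 d.py .495 .312 .042 207 0 -1
```

```text
t 13.95 pos [0.4943 0.3114 0.0417] shift [ 0.0009 -0.0002 -0.0003] toolx [0.891 0.454 0.   ] z [-0.  0. -1.] q [-0.356  0.651 -0.429  1.843  0.387  0.731 -2.099] F [ 0.5 -0.2 -0.7] w 0.0161 g 19.9
turn [-0.0001 -0.      0.0005]
```

arm_command(targets=[[[0,0,0,0,0,0],[0,0,0,0,0,0],[0,0,-0.003,0,0,0],[0,0,-0.008,0,0,0],[0,0,-0.015,0,0,0],[0,0,-0.015,0,0,0],[0,0,-0.008,0,0,0],[0,0,0,0,0,0],[0,0,0,0,0,0]]], newtons=60)

```text
clock: 15.08
position: [0.4942, 0.3111, 0.0904]
ee_rot: [3.054, 0.734, -0.001]
force: [-0.1, -0.7, -1.5]
width: 0.172
gripper_force: 59.9
```

```bash
python3 - <<'E'
from h import *
from cell import arm
d=arm.get_image("scene"); np.savez("s2.npz",**d)
cv2.imwrite("pics/s2.png",cv2.resize(d["pixels"][110:260,290:490,::-1],None,fx=3,fy=3))
E
python3 d.py .689 .052 .25 195 0 -1
```

```text
t 15.12 pos [0.4941 0.311  0.0902] shift [ 0.0558  0.3193 -0.1597] toolx [ 0.891  0.454 -0.001] z [-0.001 -0.001 -1.   ] q [-0.331  0.587 -0.462  1.81   0.343  0.825 -2.061] F [-0.6  0.7 -1.8] w 0.0161 g 59.9
turn [0.0003 0.0008 0.2098]
```

View pics/s2.png

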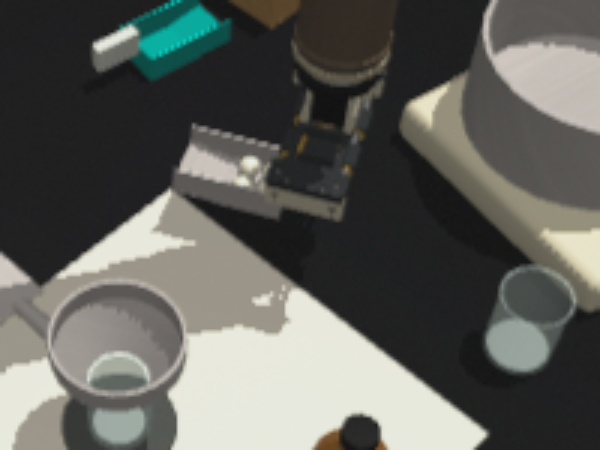

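The scoop is held level at crop (230,170) with the balls at its back, and the funnel is open at (118,340). I lift further and carry it behind the funnel.

arm_command(targets=[[[0,0,-0.01,0,0,0],[0,0,-0.02,0,0,0],[0,0,-0.03,0,0,0],[0,0,-0.035,0,0,0],[0,0,-0.03,0,0,0],[0,0.005,-0.02,0,0,0],[0.002,0.01,-0.01,0,0,0],[0.003,0.018,-0.004,0,0,0],[0.004,0.025,0,0,0,0],[0.005,0.03,0,0,0,0]]])

```text
clock: 16.38
position: [0.5474, 0.2375, 0.2488]
ee_rot: [3.054, 0.734, -0.002]
force: [0.9, 0.3, -2.7]
width: 0.171
gripper_force: 59.9
```

arm_command(targets=[[[0.006,0.032,0,0,0,0],[0.006,0.032,0,0,0,0],[0.006,0.032,0,0,0,0],[0.006,0.032,0,0,0,0],[0.006,0.032,0,0,0,0],[0.006,0.03,0,0,0,0.04],[0.005,0.022,0,0,0,0.06],[0,0.01,0,0,0,0.06],[0,0,0,0,0,0.05],[0,0,0,0,0,0]]])

```text
clock: 17.62
position: [0.6825, 0.0588, 0.249]
ee_rot: [-3.115, -0.408, 0.002]
force: [-0.3, -0.3, -2.6]
width: 0.168
gripper_force: 59.9
```

```bash
python3 d.py .689 .052 .215 195 0 -1; python3 - <<'E'
from h import *
from cell import arm
d=arm.get_image("top"); np.savez("t3.npz",**d)
P=cloud(d);Q=P[120:215,270:380].reshape(-1,3)
q=Q[(Q[:,2]>.150)&(Q[:,2]<.160)];print(len(q),cv2.minEnclosingCircle(q[:,:2].astype(np.float32)))
cv2.imwrite("pics/t3.png",cv2.resize(d["pixels"][60:220,220:420,::-1],None,fx=3,fy=3))
E
```

```text
t 17.62 pos [0.6825 0.0588 0.249 ] shift [0.0046 0.0082 0.034 ] toolx [ 0.966  0.258 -0.001] z [-0.001 -0.    -1.   ] q [ 0.069  0.567 -0.386  1.376  0.215  1.242 -1.642] F [-0.3 -0.3 -2.6] w 0.0154 g 59.9
turn [-0.0002  0.0011 -0.0011]
86 ((0.5082476139068604, 0.024815170094370842), 0.05422922223806381)
```

View pics/t3.png

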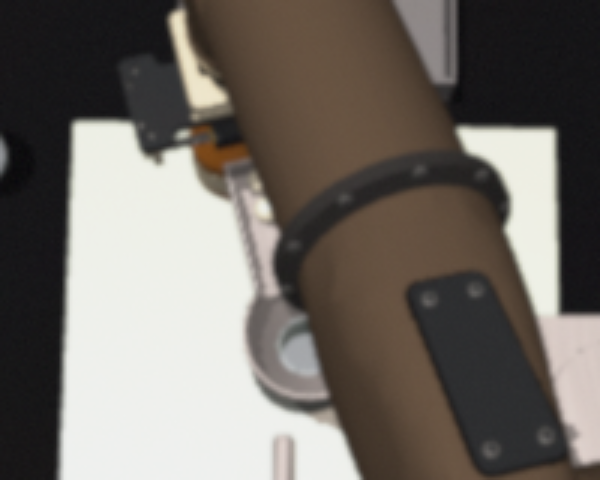

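The scoop's mouth points at the funnel, which is at crop (300,345); the balls are at (262,195), and the arm hides part. The lid sat loosely, so I recheck the funnel centre from the earlier clear view.

```bash
python3 - <<'E'
from h import *
for f in("t2.npz","s1.npz","s2.npz"):
    P=cloud(load(f)).reshape(-1,3)
    q=P[(abs(P[:,2]-.155)<.006)&(np.hypot(P[:,0]-.526,P[:,1]-.008)<.085)].astype(np.float32)
    print(f,len(q),cv2.minEnclosingCircle(q[:,:2]),cv2.fitEllipse(q[:,:2]))
E
```

```text
Traceback (most recent call last):
cv2.error: OpenCV(4.12.0) /io/opencv/modules/imgproc/src/shapedescr.cpp:201: error: (-215:Assertion failed) count >= 0 && (depth == CV_32F || depth == CV_32S) in function 'minEnclosingCircle'
```

```bash
python3 - <<'E'
from h import *
for f in("t2.npz","s1.npz","s2.npz"):
    P=cloud(load(f)).reshape(-1,3)
    q=P[(abs(P[:,2]-.153)<.009)&(np.hypot(P[:,0]-.526,P[:,1]-.008)<.085)]
    q=np.ascontiguousarray(q[:,:2],np.float32)
    print(f,len(q),cv2.minEnclosingCircle(q) if len(q) else "",cv2.fitEllipse(q) if len(q)>5 else "")
E
```

```text
t2.npz 259 ((0.5230666399002075, 0.007816249504685402), 0.06037218123674393) ((0.5221920013427734, 0.007771295495331287), (0.1153031513094902, 0.11563193798065186), 122.40013885498047)
s1.npz 341 ((0.5232452750205994, 0.0061341747641563416), 0.06104455143213272) ((0.5238263607025146, 0.005161344539374113), (0.1152932271361351, 0.11582963168621063), 104.65938568115234)
s2.npz 350 ((0.5231403708457947, 0.004814064130187035), 0.06098740175366402) ((0.523918867111206, 0.005108945071697235), (0.11529236286878586, 0.11560028046369553), 177.66415405273438)
```

arm_command(targets=[[[0.001,0.004,0.008,0,0,0],[0,0.0045,0.014,0,0,0],[0,0.001,0.012,0,0,0],[0,0,0.005,0,0,0],[0,0,0,0,0,0],[0,0,0,0,0,0]]])

```text
clock: 18.42
position: [0.6863, 0.0506, 0.2112]
ee_rot: [-3.115, -0.41, -0.001]
force: [0.2, 0.9, -2.4]
width: 0.168
gripper_force: 59.9
```

arm_command(targets=[[[-0.0018,0,-0.0071,0,0.05,0],[-0.0018,0,-0.0071,0,0.05,0],[-0.0018,0,-0.0071,0,0.05,0],[0,0,0,0,0,0]]])

```text
clock: 18.92
position: [0.6796, 0.0484, 0.2332]
ee_rot: [-3.087, -0.406, -0.235]
force: [0.2, -0.7, -3.2]
width: 0.169
gripper_force: 59.9
```

```bash
cat > lip.py <<'E'
from h import *
from cell import arm
s=arm.observe();r=R.from_rotvec(s["ee_rot"]);m=r.as_matrix()
l=s["position"]+r.apply([-.144,0,.029])
print("t",s["clock"],"lip",l.round(4),"rel",(l[:2]-[.523,.0065]).round(4),"tilt",np.degrees(np.arcsin(m[2,0])).round(1),"roll",m[2,1].round(3),"q",s["joints"].round(3),"F",s["force"].round(1),"w",s["width"])
E
python3 lip.py
```

```text
t 18.925 lip [0.5464 0.0127 0.1828] rel [0.0234 0.0062] tilt 8.7 roll 0.001 q [ 0.132  0.492 -0.408  1.556  0.219  0.985 -1.635] F [ 0.2 -0.7 -3.2] w 0.16944821139220492
```

arm_command(targets=[[[-0.0018,0,-0.0071,0,0.05,0],[-0.0018,0,-0.0071,0,0.05,0],[-0.0018,0,-0.0071,0,0.05,0],[-0.0018,0,-0.0071,0,0.05,0],[-0.0018,0,-0.0071,0,0.05,0],[-0.0018,0,-0.0071,0,0.05,0],[0,0,0,0,0,0],[0,0,0,0,0,0]]])

```text
clock: 19.92
position: [0.6591, 0.0431, 0.2696]
ee_rot: [-2.982, -0.393, -0.681]
force: [-0.3, -0.4, -1.4]
width: 0.171
gripper_force: 59.9
```

```bash
python3 lip.py; python3 - <<'E'
from h import *
from cell import arm
d=arm.get_image("scene"); np.savez("s3.npz",**d)
cv2.imwrite("pics/s3.png",cv2.resize(d["pixels"][120:300,270:470,::-1],None,fx=3,fy=3))
E
```

```text
t 19.925 lip [0.5459 0.0128 0.181 ] rel [0.0229 0.0063] tilt 25.7 roll -0.0 q [ 0.261  0.305 -0.469  1.83   0.164  0.594 -1.583] F [-0.3 -0.4 -1.4] w 0.17096404222542877
```

View pics/s3.png

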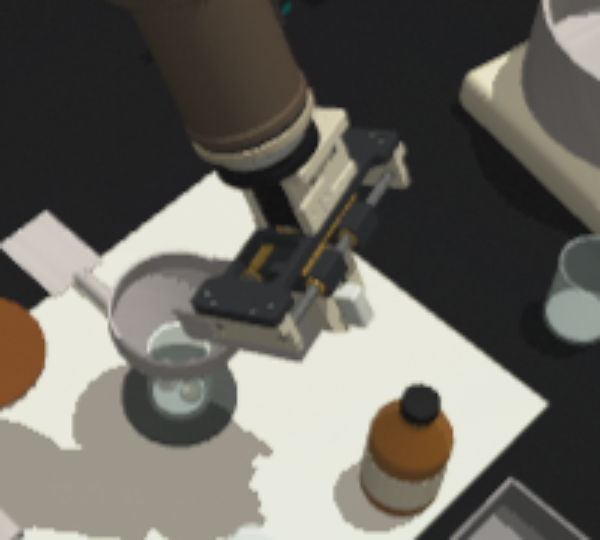

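Balls are visible in the tube at crop (180,385), and the scoop's lip is over the funnel. I tip further to empty it.

arm_command(targets=[[[-0.0018,0,-0.0071,0,0.05,0],[-0.0018,0,-0.0071,0,0.05,0],[-0.0018,0,-0.0071,0,0.05,0],[-0.0018,0,-0.0071,0,0.05,0],[-0.0018,0,-0.0071,0,0.05,0],[0,0,0,0,0,0],[0,0,0,0,0,0],[0,0,0,0,0,0],[0,0,0,0,0,0]]])

```text
clock: 21.1
position: [0.6337, 0.0366, 0.2951]
ee_rot: [-2.845, -0.375, -1.038]
force: [-0.5, 0.2, -2.2]
width: 0.168
gripper_force: 59.9
```

```bash
python3 lip.py; python3 - <<'E'
from h import *
from cell import arm
d=arm.get_image("scene"); np.savez("s4.npz",**d)
cv2.imwrite("pics/s4.png",cv2.resize(d["pixels"][150:290,280:410,::-1],None,fx=4.2,fy=4.2,interpolation=cv2.INTER_CUBIC))
E
```

```text
t 21.1 lip [0.5454 0.0129 0.1802] rel [0.0224 0.0064] tilt 40.1 roll -0.0 q [ 0.463  0.188 -0.608  2.057  0.004  0.237 -1.41 ] F [-0.5  0.2 -2.2] w 0.1675867802809991
```

View pics/s4.png

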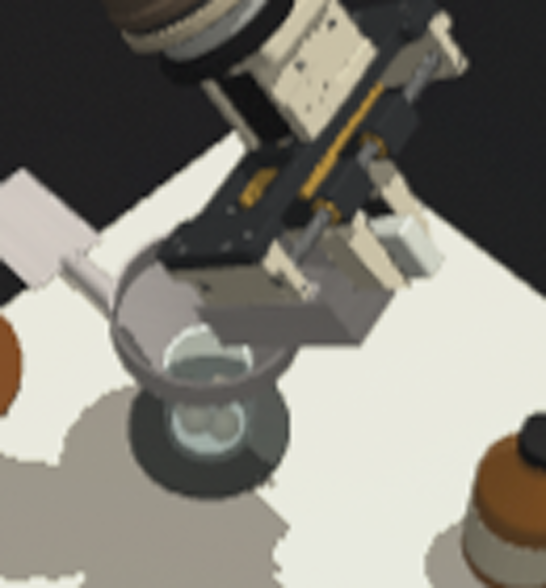

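The tube at crop (205,420) holds balls, and the scoop is tipped 40 degrees over the funnel. I level the scoop and check that everything went in.

arm_command(targets=[[[0.002,0,0.006,0,-0.05,0],[0.002,0,0.012,0,-0.1,0],[0.002,0,0.012,0,-0.1,0],[0.002,0,0.012,0,-0.1,0],[0.002,0,0.012,0,-0.1,0],[0.002,0,0.012,0,-0.1,0],[0.002,0,0.012,0,-0.1,0],[0.001,0,0.003,0,-0.05,0],[0,-0.005,-0.01,0,0,0],[0,-0.01,-0.02,0,0,0]]])

```text
clock: 22.4
position: [0.6729, 0.0623, 0.2583]
ee_rot: [3.115, 0.409, 0.0]
force: [1.3, 0.7, -2.9]
width: 0.169
gripper_force: 59.9
```

arm_command(targets=[[[0,-0.02,-0.01,0,0,0],[-0.003,-0.03,0,0,0,0],[-0.004,-0.035,0,0,0,0],[-0.006,-0.04,0,0,0,0],[-0.006,-0.04,0,0,0,0],[-0.006,-0.035,0,0,0,0],[-0.004,-0.02,0,0,0,0],[0,0,0,0,0,0],[0,0,0,0,0,0]]])

```text
clock: 23.52
position: [0.5889, 0.2658, 0.2682]
ee_rot: [3.114, 0.407, 0.001]
force: [0.6, 0.1, -1.5]
width: 0.171
gripper_force: 59.9
```

```bash
python3 lip.py; python3 d.py .494 .311 .042 207 0 -1; python3 - <<'E'
from h import *
from cell import arm
d=arm.get_image("scene"); t=arm.get_image("top");np.savez("s5.npz",**d); np.savez("t5.npz",**t)
a=cv2.resize(d["pixels"][130:280,280:440,::-1],None,fx=2.6,fy=2.6,interpolation=cv2.INTER_CUBIC)
b=cv2.resize(t["pixels"][100:250,200:350,::-1],None,fx=2.6,fy=2.6,interpolation=cv2.INTER_CUBIC)
cv2.imwrite("pics/s5.png",np.hstack([a,b])[:, :800])
E
```

```text
t 23.525 lip [0.4498 0.2288 0.2391] rel [-0.0732  0.2223] tilt 0.0 roll 0.001 q [-0.23   0.494 -0.43   1.457  0.212  1.237 -1.994] F [ 0.6  0.1 -1.5] w 0.1709836364699322
t 23.52 pos [0.5889 0.2658 0.2682] shift [-0.0803 -0.0683  0.2261] toolx [0.966 0.257 0.001] z [ 0.001 -0.001 -1.   ] q [-0.23   0.494 -0.43   1.457  0.212  1.237 -1.994] F [ 0.6  0.1 -1.5] w 0.0157 g 59.9
turn [ 0.0013 -0.0004 -0.2113]
```

View pics/s5.png

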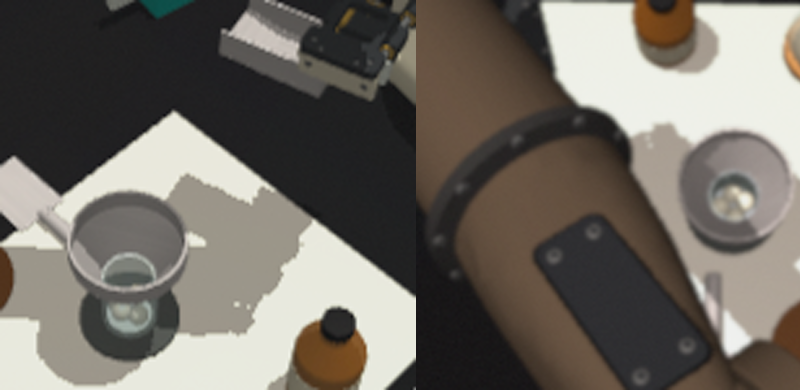

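The funnel is clear, with balls in the tube at (730,200) in the top crop; the visible part of the scoop at (270,40) is empty. I take the scoop back to its place.

arm_command(targets=[[[-0.015,-0.012,0.01,0,0,0],[-0.025,-0.022,0.02,0,0,0],[-0.025,-0.022,0.03,0,0,0],[-0.015,-0.0125,0.03,0,0,0],[0,0,0.03,0,0,-0.07],[0,0,0.03,0,0,-0.07],[0,0,0.02,0,0,-0.071],[0,0,0.01,0,0,0],[0,0,0,0,0,0],[0,0,0,0,0,0]]])

```text
clock: 24.88
position: [0.4937, 0.3131, 0.089]
ee_rot: [-3.054, -0.734, -0.002]
force: [-0.3, 0.5, -2.4]
width: 0.171
gripper_force: 59.9
```

```bash
python3 d.py .494 .311 .042 207 0 -1
```

```text
t 24.88 pos [0.4937 0.3131 0.089 ] shift [-0.0008  0.002   0.047 ] toolx [0.891 0.454 0.001] z [ 0.001  0.001 -1.   ] q [-0.334  0.589 -0.462  1.811  0.346  0.82  -2.067] F [-0.3  0.5 -2.4] w 0.0157 g 59.9
turn [-0.0001 -0.0014  0.0002]
```

arm_command(targets=[[[0,0.002,0.015,0,0,0],[0,0,0.015,0,0,0],[0,0,0.008,0,0,0],[0,0,0.004,0,0,0],[0,0,0.002,0,0,0],[0,0,0,0,0,0],[0,0,0,0,0,0]]])

```text
clock: 25.75
position: [0.4942, 0.3112, 0.0445]
ee_rot: [-3.054, -0.736, -0.001]
force: [-0.3, 0.5, -2.7]
width: 0.173
gripper_force: 59.9
```

arm_command(targets=[[[0,0,0.001,0,0,0],[0,0,0.001,0,0,0],[0,0,0,0,0,0],[0,0,0,0,0,0]]])

```text
clock: 26.25
position: [0.494, 0.311, 0.0421]
ee_rot: [3.054, 0.736, -0.0]
force: [0.3, 0.1, -1.8]
width: 0.171
gripper_force: 59.9
```

arm_command(targets=[[[0,0,0.001,0,0,0],[0,0,0,0,0,0],[0,0,0,0,0,0]]])

```text
clock: 26.62
position: [0.4941, 0.3111, 0.0417]
ee_rot: [3.054, 0.736, 0.001]
force: [-1.2, -0.5, 5.6]
width: 0.172
gripper_force: 59.9
```

Contact. I release and rise.

arm_command(targets=[[[0,0,0,0,0,0],[0,0,0,0,0,0],[0,0,0,0,0,0],[0,0,0,0,0,0],[0,0,0,0,0,0]]], jaw=0.065, newtons=20)

```text
clock: 27.25
position: [0.494, 0.311, 0.0411]
ee_rot: [3.054, 0.736, -0.0]
force: [-0.2, -0.4, 0.4]
width: 0.663
gripper_force: 0.0
```

arm_command(targets=[[[0,0,-0.01,0,0,0],[0,0,-0.03,0,0,0],[0,0,-0.04,0,0,0],[0,0,-0.05,0,0,0],[0,0,-0.05,0,0,0],[-0.02,0,-0.03,0,0,0],[-0.04,0,0,0,0,0],[-0.04,0,0,0,0,0],[0,0,0,0,0,0],[0,0,0,0,0,0]]])

```text
clock: 28.5
position: [0.4056, 0.2658, 0.2519]
ee_rot: [-3.054, -0.735, -0.003]
force: [-0.2, -0.0, 0.9]
width: 0.708
gripper_force: 0.0
```

```bash
python3 lip.py; python3 - <<'E'
from h import *
from cell import arm
d=arm.get_image("scene"); t=arm.get_image("top");np.savez("s6.npz",**d); np.savez("t6.npz",**t)
a=cv2.resize(d["pixels"][110:300,270:440,::-1],None,fx=2.4,fy=2.4,interpolation=cv2.INTER_CUBIC)
b=cv2.resize(t["pixels"][80:270,200:360,::-1],None,fx=2.4,fy=2.4,interpolation=cv2.INTER_CUBIC)
cv2.imwrite("pics/s6.png",np.hstack([a,b])[:, :800])
P=cloud(d)[150:205,330:415].reshape(-1,3);q=P[(P[:,2]>.012)&(P[:,2]<.08)];print(np.percentile(q[:,2],[50,99]),cv2.minAreaRect(q[:,:2].astype(np.float32)))
P=cloud(t)[155:240,370:470].reshape(-1,3);q=P[(P[:,2]>.087)&(P[:,2]<.1)];print(cv2.minEnclosingCircle(q[:,:2].astype(np.float32)))
E
```

```text
t 28.5 lip [0.2774 0.2003 0.2227] rel [-0.2456  0.1938] tilt 0.1 roll 0.0 q [-0.22   0.257 -0.571  1.86   0.158  1.067 -1.951] F [-0.2 -0.   0.9] w 0.7081518775798951
[0.02899156 0.05942126] ((0.44299498200416565, 0.2828214168548584), (0.16700291633605957, 0.07030943036079407), 27.070886611938477)
((0.46683964133262634, -0.28462621569633484), 0.06518969684839249)
```

View pics/s6.png

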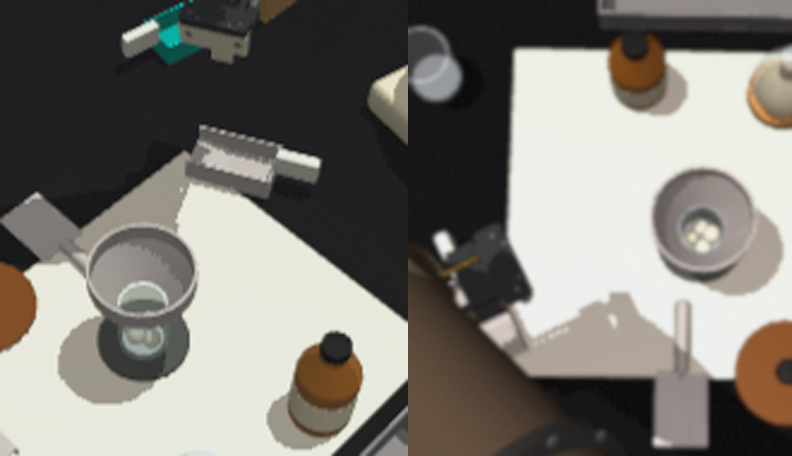

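The scoop stands empty on the bench at (245,165). The balls are in the tube, at (700,232) in the top half, with no strays. The lid is still centred on the jack and the bystanders are in place, so I hand in.

```bash
python3 -c "
from cell import arm
print(arm.sign_off())"
```

```text
the job is handed in; nothing more can be done
None
```

Job handed in at about 28.5 s: the lid is knob up and centred on the jack's platform, the balls are poured into the column, and the empty scoop is back in its place on the bench.

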